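# Stack a keyed plaster mould round its core rod

## Task

Set up the plaster mould on the round wooden bat, one piece at a time: first put the square section over the steel core rod so that it lies flat on the bat, then the round section on top of it with its two brass pins up, then the oblong cap, turned so that its two outer holes drop over the brass pins and it lies flat on the round section. Last, lay the small square plaster block flat on the cap, centred so that it covers the cap's middle hole. Let go of everything, and do not knock over the dropper bottle or the pigment jar that stand nearby.

Things in the scene. Friction and masses are not known exactly. Their poses are not given: they have to be found in the camera images.
- casting_bat: fixed round light-wood board, 120 mm across and 15 mm thick, with an upright steel core rod in its centre: 16 mm thick, its top 65 mm above the table, the last 10 mm tapering to 6 mm. Origin: centre of the underside (on the rod's axis, table height); z up
- square_section: square plaster mould section, 66 x 66 x 24 mm, with one round vertical hole of 26 mm through its middle; lies flat. Origin: centre of the underside; x and y square to its sides, z up. About 0.12 kg
- pinned_section: round plaster mould section, 66 mm across and 22 mm thick, with a round vertical hole of 26 mm through its middle and two brass pins standing on its top, each 10 mm thick and 10 mm high with a rounded tip, 26 mm from the centre towards +x and -x; lies flat, pins up. Origin: centre of the underside; z up. About 0.12 kg
- oblong_cap: oblong plaster cap, 80 mm (its x) x 58 mm (its y) x 22 mm, with three vertical through holes in a row along x: a round one of 26 mm in the middle and a 17 x 17 mm square one centred 26 mm either side of it; lies flat. It is the same either way round. Origin: centre of the underside; z up. About 0.12 kg
- cover_block: small square plain plaster block, 48 x 48 x 20 mm, with slightly drafted sides and no hole (not the 30 x 60 mm oblong blank that lies about too). Origin: centre of the underside; x and y square to its sides, z up. About 0.06 kg
- dropper_bottle: bystander: brown dropper bottle with a black top, 33 mm across and 102 mm tall, standing loose in the middle of the table, right of the banding wheel (a second one at the back wall does not matter). Origin: centre of the underside; z up
- pigment_jar: bystander: clear jar of red pigment with a yellow lid, 45 mm across and 100 mm tall, standing loose towards the front right of the table. Origin: centre of the underside; z up

How it is judged:
On the way, in this order (a step that is already met when the one before it is completed fails the run):
1. the square section lies flat on the bat, over the rod (z of square_section in the frame of casting_bat between 0.012 and 0.018 m and horizontal distance between square_section and casting_bat below 0.008 m and angle between square_section's own z axis and vertical below 0.08 rad), for 0.2 s.
2. the round section lies flat on the square section, over the rod, pins up (all of step 1 and z of pinned_section in the frame of casting_bat between 0.036 and 0.042 m and horizontal distance between pinned_section and casting_bat below 0.008 m and angle between pinned_section's own z axis and vertical below 0.08 rad), for 0.2 s.
3. the oblong cap lies flat on the round section with the pins in its outer holes (all of step 2 and z of oblong_cap in the frame of casting_bat between 0.058 and 0.064 m and horizontal distance between oblong_cap and casting_bat below 0.014 m and angle between oblong_cap's own z axis and vertical below 0.08 rad and horizontal distance between oblong_cap and pinned_section below 0.007 m and angle between the x axis of oblong_cap and the x axis of pinned_section, either way round below 0.2 rad), for 0.2 s.
At the end, for the whole second after the job is handed in: Bat, square section, round section (pins up), cap with both pins in its outer holes, block within 10 mm of the cap's centre: each flat on the one below (3 mm, 0.08 rad), sections within 8 mm of the rod axis, released and at rest; dropper bottle and jar upright (0.3 rad) (all of step 3 and z of cover_block in the frame of casting_bat between 0.08 and 0.086 m and horizontal distance between cover_block and casting_bat below 0.024 m and angle between cover_block's own z axis and vertical below 0.08 rad and horizontal distance between cover_block and oblong_cap below 0.01 m and linear speed of each of square_section, pinned_section, oblong_cap, cover_block below 0.02 m/s and angle between each of dropper_bottle, pigment_jar's own z axis and vertical below 0.3 rad); the robot touches nothing.
It fails at once if the dropper bottle is knocked over (angle between dropper_bottle's own z axis and vertical above 0.7 rad).
It fails at once if the pigment jar is knocked over (angle between pigment_jar's own z axis and vertical above 0.7 rad).
It also fails if it takes over 115 s, if anything falls off the work surface, if the arm or the gripper's body presses on something with over 40 N, if the wrist force passes 120 N, or if a joint passes its speed limit or range.

## Robot

A 6-joint arm with a two-finger parallel gripper is mounted at the origin on a cart in front of the work surface, level with it; the furniture and walls round the work are solid. World frame = base frame: x ahead of the robot, y to its left, z up, the work surface at z = 0. Lengths are in m, angles in rad, forces in N, time in s.
With the tool pointing down it reaches from about 0.35 to 0.8 m from the base axis. Payload 7.3 kg.
Tool frame: the origin (TCP) lies between the finger pads; the fingertips stand 25 mm ahead of it and the grasp point (between the pads) lies 6 mm ahead of it (r.tip_extent is the distance from the TCP to the fingertips, in m); z points along the fingers, y is the line along which they close (so a half turn about z gives the same grasp; the last joint's range is limited). The gripper opens to 85 mm and grips with 20 to 120 N. Pads are 22 mm wide; open, the fingers measure 114 mm over their backs; the gripper's body (76 mm by 85 mm) begins 54 mm behind the grasp point. The pads swing forward as they close: fully open they stand 13 mm farther back than shut.
Start: joints at [1.003, 0.342, 1.524, -0, 1.275, -0.146], TCP at [0.215, 0.479, 0.256] pointing down, gripper open.
Joint ranges: [-2.53, 2.53], [-0.77, 2.02], [0.04, 2.7], [-1, 4.14], [0.28, 2.66], [-3.11, 3.11]. Speed limits (rad/s): [2.57, 2.57, 3.14, 3.14, 3.14, 3.14].

## Interface

Orientations are given as a unit quaternion [x, y, z, w].
In Python, from workcell import r, command_gripper, optics gives the robot as it stands. The module is installed in compiled form; this text tells all that it offers. Calls block until the motion is done:
- r.reach(position, orientation): joint-space move of the TCP to a pose.
- r.move_straight(position, orientation=None, speed=0.15, max_force=None): straight line of the TCP; orientation=None keeps the orientation; speed is the mean speed in m/s. With max_force (N) it stops when the force on the tool has changed by that much, and returns True; else False.
- r.movej(angles): joint-space move.
- command_gripper(opening, force=None): finger opening in m; force is the grip in N (None keeps the last); returns when the fingers have stopped.
- r.hold(seconds).
- r.solve_ik(position, orientation): joint angles nearest the present ones, or None.
- r.read_state(): the state.
- optics.get_image(name): name is "scene" or "top"; returns (picture, depth): 384x512x3 uint8, red, green, blue; 384x512 float32, m along the optical axis (not along the pixel's ray), 0 where there is no reading.
- optics.camera_model(name): a dict with "K" (3x3 intrinsics, pixels), "k1" (the pictures are not rectified: a ray, as slopes to the right and down, at radius r is drawn at 1 + k1 r^2 times it, then the intrinsics apply), "R" (3x3) and "t" (3): a world point X has camera coordinates R X + t. Camera axes: x right, y down, z forward; pixel columns grow to the right and rows downward; lengths in m; the calibration is good to about 2 mm. A picture is of the moment at which its call begins. camera_model takes no time and is no camera call.
A pose or a line that the arm cannot do raises r.PlanningError and nothing moves.
- r.finish_job(): hands the job in; it is judged then, once.
The state is a dict: "time_s": time; "joint_positions": joint angles; "dq": joint speeds; "tau": joint torques, N m; "eef_pos": TCP position; "eef_rot": TCP orientation; "contact_force": force on the tool from outside, world axes, zero at the start; "torque": the same for the moment, N m; "grip_width": finger opening in m; "grip_force": force on a finger pad.
Only numpy, scipy, OpenCV 4.12 (cv2) and the standard library are available. Lean on these libraries where they do the work, as an engineer would, in place of code of your own. Each camera call takes 0.05 s, during which the arm holds its last target. There are 200 camera calls.

## Working session

There is one attempt and no reset: what is moved stays moved. The work goes in short steps, each a Python script; the robot and the scene stay as the last script left them, time stands still between calls to the robot, and variables do not carry over. Pictures are saved under pics/ and viewed, at most 14 in all, crops included, and the job is handed in when it is done.

```bash
mkdir -p pics
cat > h.py <<'E'
import numpy as np, cv2
from workcell import r, command_gripper, optics
def snap(name):
    im,d=optics.get_image(name); return im,d
def save(fn,im): cv2.imwrite('pics/'+fn,cv2.cvtColor(im,cv2.COLOR_RGB2BGR))
def rays(name,uv):
    m=optics.camera_model(name);K=np.array(m['K']);R=np.array(m['R']);t=np.array(m['t'])
    uv=np.asarray(uv,float).reshape(-1,2)
    p=np.c_[(uv[:,0]-K[0,2])/K[0,0],(uv[:,1]-K[1,2])/K[1,1]]
    q=p.copy()
    for _ in range(20): q=p/(1+m['k1']*(q**2).sum(1,keepdims=True))
    return -R.T@t, np.c_[q,np.ones(len(q))], R
def onplane(name,uv,z):
    c,q,R=rays(name,uv); d=q@R
    return c+d*((z-c[2])/d[:,2])[:,None]
def bydepth(name,uv,D):
    c,q,R=rays(name,uv); uv=np.asarray(uv).reshape(-1,2).astype(int)
    return c+(q*D[uv[:,1],uv[:,0]][:,None])@R
def cloud(name,D):
    v,u=np.mgrid[:D.shape[0],:D.shape[1]]
    P=bydepth(name,np.c_[u.ravel(),v.ravel()],D).reshape(*D.shape,3); P[D==0]=np.nan
    return P
def down(yaw):  # tool z down, tool y (closing line) at angle yaw+90deg: tool x along yaw
    from scipy.spatial.transform import Rotation as Ro
    c,s=np.cos(yaw),np.sin(yaw)
    return Ro.from_matrix(np.array([[c,s,0],[s,-c,0],[0,0,-1]])).as_quat()
E
python3 - <<'E'
from h import *
for n in('scene','top'):
    im,d=snap(n); np.savez(f'{n}0.npz',im=im,d=d); save(f'{n}0.png',im)
    m=optics.camera_model(n); c,_,_=rays(n,[[0,0]]); print(n,c,np.round(m['K'],1).tolist(),m['k1'],(d==0).mean(), np.round(m['R'],2).tolist())
E
```

```text
scene [ 0.20262432 -0.81326961  0.70201354] [[401.7, 0.0, 254.6], [0.0, 401.7, 194.8], [0.0, 0.0, 1.0]] -0.07033259458111465 0.003997802734375 [[0.94, -0.34, -0.02], [-0.22, -0.58, -0.78], [0.25, 0.74, -0.62]]
top [0.29401549 0.00999377 1.37000508] [[428.2, 0.0, 252.3], [0.0, 428.2, 188.4], [0.0, 0.0, 1.0]] -0.1511496950422987 0.004124959309895833 [[-0.02, -1.0, -0.01], [-0.99, 0.02, -0.14], [0.14, 0.01, -0.99]]
```

View pics/top0.png

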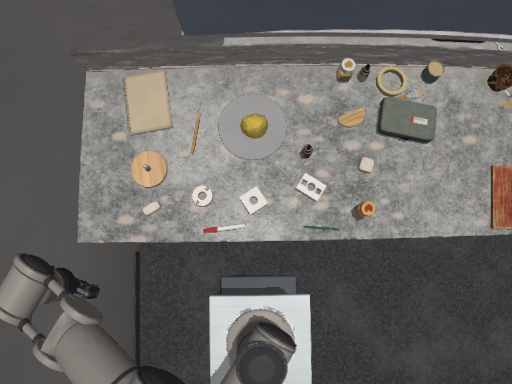

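View pics/scene0.png

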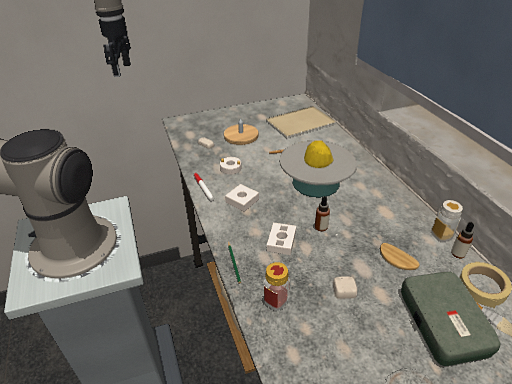

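The top picture shows the bat at px (149,169), round section (202,196), square section (254,200), cap (311,187), cover block (367,165), oblong blank (151,209), dropper bottle (307,151) and jar (366,210). In the scene picture they are at bat (241,133), round (230,165), square (242,196), cap (282,237), block (345,287), bottle (322,215) and jar (277,285).

```bash
cat > meas.py <<'E'
from h import *
# top faces: colour contour cast on the plane of the top face, in each view; depth gives height check
def face(name,im,D,seed,z,rad,show=None):
    P=cloud(name,D); hsv=cv2.cvtColor(im,cv2.COLOR_RGB2HSV)
    # top-face pixels: depth height near z, within rad of seed (seed in world xy)
    m=(np.abs(P[...,2]-z)<0.007)&(np.hypot(P[...,0]-seed[0],P[...,1]-seed[1])<rad)
    m=m.astype(np.uint8)
    n,l,s,_=cv2.connectedComponentsWithStats(m,connectivity=4)
    m=(l==1+np.argmax(s[1:,4])).astype(np.uint8)
    c=max(cv2.findContours(m,cv2.RETR_EXTERNAL,cv2.CHAIN_APPROX_NONE)[0],key=cv2.contourArea)[:,0,:]
    W=onplane(name,c,z)
    rc=cv2.minAreaRect((W[:,:2]*1000).astype(np.float32))
    zz=np.median(P[...,2][m>0])
    return np.array(rc[0])/1000,np.array(rc[1]),rc[2],zz,int(m.sum()),c
OB=dict(bat=((149,169),.015,.085),pinned=((202,196),.022,.055),square=((254,200),.024,.06),cap=((311,187),.022,.06),cover=((367,165),.02,.045),bottle=((307,151),.10,.04),jar=((366,210),.1,.04))
if __name__=='__main__':
    d={n:np.load(n+'0.npz') for n in('top','scene')}
    for k,(px,z,rad) in OB.items():
        s=onplane('top',[px],z)[0]
        for n in d:
            try:
                c,wh,a,zz,N,_=face(n,d[n]['im'],d[n]['d'],s[:2],z,rad); print(k,n,c.round(4),wh.round(1),round(a,1),'z',round(float(zz),4),N)
            except Exception as e: print(k,n,e)
E
python3 meas.py
```

```text
bat top [0.5561 0.3571] [120.  116.5] 0.9 z 0.0153 989
bat scene [0.5545 0.3505] [124.4 115.3] 68.5 z 0.0161 496
pinned top [0.4651 0.1802] [64.2 61. ] 89.2 z 0.0219 270
pinned scene [0.4623 0.1701] [76.6 61.3] 71.9 z 0.0221 217
square top [0.4481 0.017 ] [66.1 65.2] 32.8 z 0.0235 382
square scene [0.4475 0.0111] [73.1 72.4] 32.2 z 0.0241 413
cap top [ 0.4881 -0.1673] [79.4 59.2] 56.7 z 0.0213 346
cap scene [ 0.4875 -0.1726] [88.  58.7] 56.9 z 0.022 531
cover top [ 0.5589 -0.35  ] [44.2 46.1] 75.1 z 0.0187 173
cover scene [ 0.556  -0.3603] [48.3 46.3] 68.9 z 0.0185 357
bottle top [ 0.6002 -0.157 ] [9.2 9.5] 87.9 z 0.0969 14
bottle scene [ 0.5996 -0.164 ] [15.8  9.5] 62.8 z 0.0969 22
jar top [ 0.4076 -0.3259] [40.2 39.2] 88.8 z 0.0993 155
jar scene [ 0.4085 -0.3335] [45.9 41.2] 69.0 z 0.1 343
```

Run:
```python
from h import *
from meas import face
d={n:np.load(n+'0.npz') for n in('top','scene')}
for n in d:
    im,D=d[n]['im'],d[n]['d'];P=cloud(n,D);hsv=cv2.cvtColor(im,cv2.COLOR_RGB2HSV)
    m=(np.hypot(P[...,0]-.556,P[...,1]-.355)<.03)&(P[...,2]>.045)
    print(n,'rod',np.nanmedian(P[m],0).round(4),m.sum(), 'max',P[m][:,2].max().round(4))
    g=((hsv[...,1]>80)&(hsv[...,0]>8)&(hsv[...,0]<35)&(np.hypot(P[...,0]-.465,P[...,1]-.178)<.045)).astype(np.uint8)
    k,l,s,c=cv2.connectedComponentsWithStats(g)
    for i in range(1,k):
        if s[i,4]>3: print('pin',c[i].round(1),s[i,4],onplane(n,[c[i]],.030)[0].round(4))
    # cap holes: enclosed dark/low regions
    _,_,_,_,_,co=face(n,im,D,(.488,-.167),.022,.06)
    f=np.zeros(im.shape[:2],np.uint8);cv2.drawContours(f,[cv2.convexHull(co)],-1,1,-1);f=cv2.erode(f,np.ones((3,3)))
    gray=cv2.cvtColor(im,cv2.COLOR_RGB2GRAY);h=((gray<150)&(f>0)).astype(np.uint8)
    k,l,s,c=cv2.connectedComponentsWithStats(h)
    for i in range(1,k):
        if s[i,4]>5: print('hole',c[i].round(1),s[i,4],onplane(n,[c[i]],.02)[0].round(4))
    s=P[...,2]; w=(np.hypot(P[...,0]-.69,P[...,1]-.02)<.13)
    print('wheel max z',np.nanmax(s[w]).round(3), 'min x',np.nanmin(P[...,0][w&(s>.05)]).round(3))
    b=(np.abs(P[...,0]-.45)<.06)&(np.abs(P[...,1]-.34)<.06)&(s>.008)&(s<.05)
    print('blank',np.nanmedian(P[b],0).round(3),b.sum())
print('tip',r.tip_extent)
for nm,p in dict(bat=(.556,.355),pin=(.465,.178),sq=(.448,.016),cap=(.488,-.168),cov=(.558,-.352)).items():
    for deg in range(-180,180,30):
        q=[r.solve_ik(np.array([*p,z]),down(np.radians(deg))) for z in(.03,.22)]
        print(nm,deg,[None if a is None else np.round(a[-1],1) for a in q],end='; ')
    print()
```

```text
top rod [0.5562 0.3558 0.0588] 25 max 0.066
pin [206.2 188.4] 5 [0.4865 0.1658 0.03  ]
pin [196.8 201.8] 6 [0.4441 0.1955 0.03  ]
hole [303.7 181.2] 15 [ 0.5061 -0.1449  0.02  ]
hole [311.  186.1] 39 [ 0.49   -0.1678  0.02  ]
hole [318.  190.6] 20 [ 0.475  -0.1896  0.02  ]
wheel max z 0.145 min x 0.568
blank [0.437 0.349 0.014] 215
scene rod [0.5549 0.3504 0.0554] 28 max 0.068
pin [222.1 159.6] 11 [0.4436 0.1887 0.03  ]
pin [238.1 162.2] 10 [0.4848 0.1575 0.03  ]
hole [283.2 228. ] 22 [ 0.5032 -0.1476  0.02  ]
hole [281.7 235.2] 46 [ 0.4901 -0.1696  0.02  ]
hole [279.5 242.6] 28 [ 0.4755 -0.191   0.02  ]
wheel max z 0.144 min x 0.566
blank [0.436 0.341 0.015] 137
tip 0.025
bat -180 [np.float64(-1.1), np.float64(-1.1)]; bat -150 [np.float64(-1.6), np.float64(-1.6)]; bat -120 [np.float64(-2.2), np.float64(-2.2)]; bat -90 [np.float64(-2.7), np.float64(-2.7)]; bat -60 [np.float64(3.1), np.float64(3.1)]; bat -30 [np.float64(2.5), np.float64(2.5)]; bat 0 [np.float64(2.0), np.float64(2.0)]; bat 30 [np.float64(1.5), np.float64(1.5)]; bat 60 [np.float64(1.0), np.float64(1.0)]; bat 90 [np.floa
[... 1563 characters left out ...]
(0.0), np.float64(0.0)]; cap 90 [np.float64(-0.5), np.float64(-0.5)]; cap 120 [np.float64(-1.0), np.float64(-1.0)]; cap 150 [np.float64(-1.5), np.float64(-1.5)]; 
cov -180 [np.float64(-2.2), np.float64(-2.2)]; cov -150 [np.float64(-2.8), np.float64(-2.8)]; cov -120 [np.float64(3.0), np.float64(3.0)]; cov -90 [np.float64(2.5), np.float64(2.5)]; cov -60 [np.float64(1.9), np.float64(1.9)]; cov -30 [np.float64(1.4), np.float64(1.4)]; cov 0 [np.float64(0.9), np.float64(0.9)]; cov 30 [np.float64(0.4), np.float64(0.4)]; cov 60 [np.float64(-0.2), np.float64(-0.2)]; cov 90 [np.float64(-0.7), np.float64(-0.7)]; cov 120 [np.float64(-1.2), np.float64(-1.2)]; cov 150 [np.float64(-1.7), np.float64(-1.7)];
```

```bash
cat >> h.py <<'E'
def st(): 
    s=r.read_state(); return 't',round(s['time_s'],1),'pos',np.round(s['eef_pos'],4),'F',np.round(s['contact_force'],1),'w',round(s['grip_width'],4),'gf',np.round(s['grip_force'],1)
E
python3 - <<'E'
from h import *
q=down(np.radians(122.8)); x,y=.448,.0165
r.reach([x,y,.2],q); command_gripper(.085); print(st())
r.move_straight([x,y,.06],q,speed=.25)
print(r.move_straight([x,y,.022],q,speed=.05,max_force=6),st())
E
```

```text
('t', 2.2, 'pos', array([0.448 , 0.0171, 0.2001]), 'F', array([ 0.1, -0.3,  0.5]), 'w', 0.0851, 'gf', np.float64(0.0))
False ('t', 3.8, 'pos', array([0.4481, 0.0165, 0.022 ]), 'F', array([ 0.2, -0.8,  0.1]), 'w', 0.0848, 'gf', np.float64(0.0))
```

Run:
```python
from h import *
command_gripper(.05,force=40); print(st())
q=down(np.radians(122.8)); p=np.array(r.read_state()['eef_pos'])
r.move_straight([p[0],p[1],.15],q,speed=.25); print(st())
q=down(np.radians(120)); r.reach([.556,.3565,.16],q)
im,d=snap('top'); save('t1.png',cv2.resize(im[120:220,100:200],(600,600),interpolation=cv2.INTER_CUBIC))
np.savez('t1.npz',im=im,d=d)
im2,d2=snap('scene'); np.savez('s1.npz',im=im2,d=d2); save('s1.png',cv2.resize(im2[70:190,180:340],(800,600),interpolation=cv2.INTER_CUBIC)); print(st())
```

```text
('t', 4.1, 'pos', array([0.4482, 0.0165, 0.0225]), 'F', array([-0.3,  0.2,  6.1]), 'w', 0.0651, 'gf', np.float64(45.0))
('t', 4.8, 'pos', array([0.4475, 0.0166, 0.1491]), 'F', array([-1.1,  0.3, -1.7]), 'w', 0.065, 'gf', np.float64(44.6))
('t', 6.2, 'pos', array([0.5565, 0.3549, 0.16  ]), 'F', array([-0.6,  0.5, -0.9]), 'w', 0.0649, 'gf', np.float64(44.6))
```

View pics/s1.png

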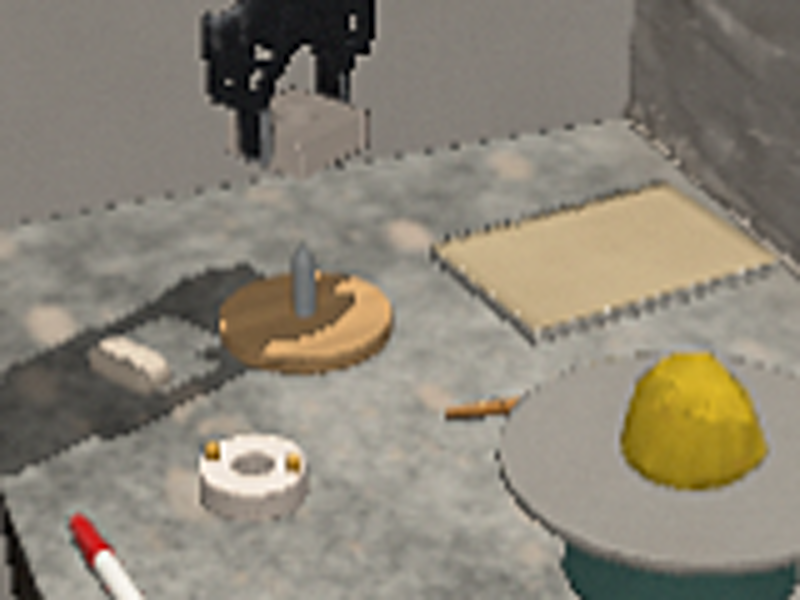

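Crop of the scene picture: the held square section is above and behind the bat (at about (315,130)), and the rod tip is at crop px (302,243), i.e. image (240.4,118.6). The round section's pins are at crop (212,450) and (293,462).

Run:
```python
from h import *
print('rod tip scene',onplane('scene',[(240.4,119)],.064), 'base of rod scene', onplane('scene',[(180+303/5,70+316/5)],.015))
print('pins scene tips',onplane('scene',[(180+212/5,70+445/5),(180+293/5,70+457/5)],.031).round(4))
d=np.load('top0.npz');P=cloud('top',d['d'])
m=(np.hypot(P[...,0]-.556,P[...,1]-.355)<.025)&(P[...,2]>.055); v,u=np.nonzero(m); print('rod top view',u.mean(),v.mean(),onplane('top',[(u.mean(),v.mean())],.062),m.sum())
# held square in the scene+top at present
for n,f in(('top','t1'),('scene','s1')):
    d=np.load(f+'.npz');P=cloud(n,d['d']);im=d['im'].astype(int)
    m=(np.hypot(P[...,0]-.556,P[...,1]-.355)<.06)&(P[...,2]>.12)&(P[...,2]<.158)&(im.min(2)>100)
    Q=P[m]
    if len(Q): print(n,len(Q),Q.min(0).round(3),Q.max(0).round(3),np.median(Q,0).round(3))
```

```text
rod tip scene [[0.55837792 0.35587065 0.064     ]] base of rod scene [[0.55406729 0.34669204 0.015     ]]
pins scene tips [[0.4451 0.1902 0.031 ]
 [0.4871 0.1597 0.031 ]]
rod top view 144.94736842105263 165.78947368421052 [[0.55697721 0.35628043 0.062     ]] 19
top 25 [0.543 0.32  0.138] [0.602 0.35  0.158] [0.58  0.338 0.156]
scene 139 [0.511 0.303 0.136] [0.596 0.369 0.158] [0.554 0.325 0.149]
```

Run:
```python
from h import *
q=down(np.radians(120)); x,y=.557,.356
r.move_straight([x,y,.095],q,speed=.2); print(st())
print(r.move_straight([x,y,.034],q,speed=.05,max_force=6),st())
```

```text
('t', 6.7, 'pos', array([0.5574, 0.3555, 0.0954]), 'F', array([ 0.2,  0.4, -0.9]), 'w', 0.0652, 'gf', np.float64(44.6))
True ('t', 7.8, 'pos', array([0.5566, 0.3558, 0.0374]), 'F', array([-0.4,  0.4,  4. ]), 'w', 0.065, 'gf', np.float64(45.5))
```

Run:
```python
from h import *
command_gripper(.085); r.move_straight([.557,.356,.16],down(np.radians(120)),speed=.3); print(st())
q=down(np.radians(144)); x,y=.4653,.179
r.reach([x,y,.16],q)
im,d=snap('top');np.savez('t2.npz',im=im,d=d)
im2,d2=snap('scene');np.savez('s2.npz',im=im2,d=d2); save('s2.png',cv2.resize(im2[70:190,180:340],(800,600),interpolation=cv2.INTER_CUBIC))
from meas import face
print(face('top',im,d,(.557,.356),.039,.055)[:5])
r.move_straight([x,y,.06],q,speed=.25)
print(r.move_straight([x,y,.023],q,speed=.06,max_force=6),st())
command_gripper(.05,force=40);print(st())
```

```text
('t', 8.7, 'pos', array([0.5571, 0.3561, 0.1609]), 'F', array([ 0.2,  0.4, -0.3]), 'w', 0.0849, 'gf', np.float64(0.0))
(array([0.55685229, 0.35599194]), array([68.44551849, 67.45495605]), 30.420637130737305, np.float64(0.039500799107812345), 176)
False ('t', 10.9, 'pos', array([0.4654, 0.179 , 0.023 ]), 'F', array([ 0.6, -0.8, -0.1]), 'w', 0.085, 'gf', np.float64(0.0))
('t', 11.2, 'pos', array([0.4656, 0.1791, 0.024 ]), 'F', array([-1.8, -0.3,  7.9]), 'w', 0.0657, 'gf', np.float64(42.7))
```

View pics/s2.png

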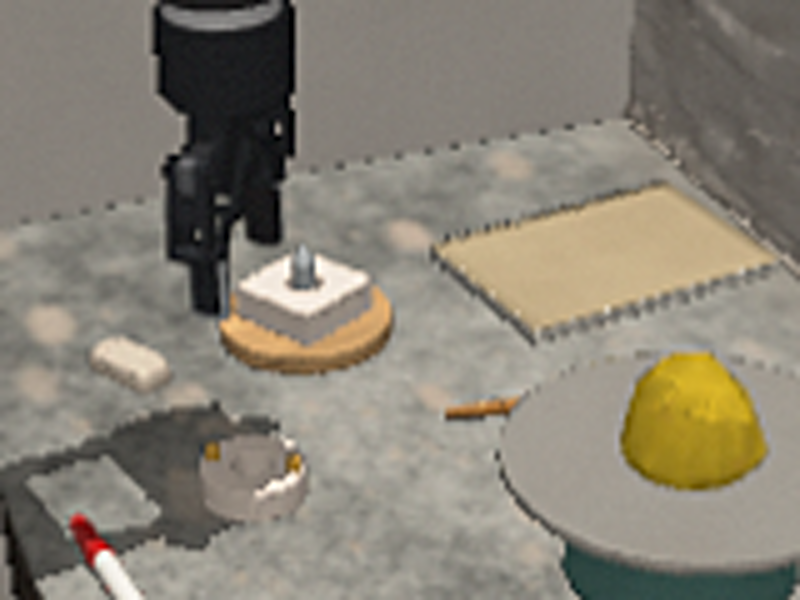

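The square section lies flat on the bat over the rod (crop (305,290)). The gripper stands above the round section.

Run:
```python
from h import *
q=down(np.radians(144)); p=np.array(r.read_state()['eef_pos']); x,y=.557,.356
r.move_straight([p[0],p[1],.17],q,speed=.25); print(st())
r.reach([x,y,.17],q)
r.move_straight([x,y,.115],q,speed=.2); print(st())
print(r.move_straight([x,y,.060],q,speed=.05,max_force=6),st())
```

```text
('t', 12.0, 'pos', array([0.4648, 0.1789, 0.1689]), 'F', array([-0.3, -0.9, -1.6]), 'w', 0.0653, 'gf', np.float64(44.7))
('t', 13.2, 'pos', array([0.5571, 0.3548, 0.1154]), 'F', array([ 0.7,  0.4, -0.3]), 'w', 0.0651, 'gf', np.float64(44.8))
True ('t', 14.2, 'pos', array([0.5566, 0.3558, 0.063 ]), 'F', array([-0.9, -0.2,  5.8]), 'w', 0.0653, 'gf', np.float64(45.3))
```

Run:
```python
from h import *
from meas import face
command_gripper(.085); r.move_straight([.557,.356,.19],down(np.radians(144)),speed=.3)
q=down(np.radians(56.7)); x,y=.489,-.168
r.reach([x,y,.19],q)
im,d=snap('top'); im2,d2=snap('scene'); save('s3.png',cv2.resize(im2[70:190,180:340],(800,600),interpolation=cv2.INTER_CUBIC))
print(face('top',im,d,(.557,.356),.061,.05)[:5])
for n,I,D in(('top',im,d),('scene',im2,d2)):
    P=cloud(n,D);hsv=cv2.cvtColor(I,cv2.COLOR_RGB2HSV)
    g=((hsv[...,1]>80)&(hsv[...,0]>8)&(hsv[...,0]<35)&(np.hypot(P[...,0]-.557,P[...,1]-.356)<.045)&(P[...,2]>.045)).astype(np.uint8)
    k,l,s,c=cv2.connectedComponentsWithStats(g)
    for i in range(1,k):
        if s[i,4]>2: print(n,'pin',c[i].round(1),s[i,4],onplane(n,[c[i]],.068)[0].round(4))
r.move_straight([x,y,.06],q,speed=.25)
print(r.move_straight([x,y,.025],q,speed=.06,max_force=6),st())
command_gripper(.045,force=40);print(st())
```

```text
(array([0.55658142, 0.35487512]), array([67.43881226, 64.50614929]), 45.074249267578125, np.float64(0.06105331195260244), 291)
top pin [149.  158.7] 7 [0.5781 0.3423 0.068 ]
top pin [139.3 172. ] 7 [0.5363 0.3723 0.068 ]
scene pin [232.7 118. ] 7 [0.5342 0.3651 0.068 ]
scene pin [247.6 119.7] 7 [0.5769 0.3348 0.068 ]
False ('t', 18.5, 'pos', array([ 0.4891, -0.168 ,  0.0249]), 'F', array([-0.9, -1. , -0. ]), 'w', 0.0847, 'gf', np.float64(0.0))
('t', 18.9, 'pos', array([ 0.4893, -0.1682,  0.0256]), 'F', array([-0.1, -0.2,  5.6]), 'w', 0.0572, 'gf', np.float64(43.4))
```

View pics/s3.png

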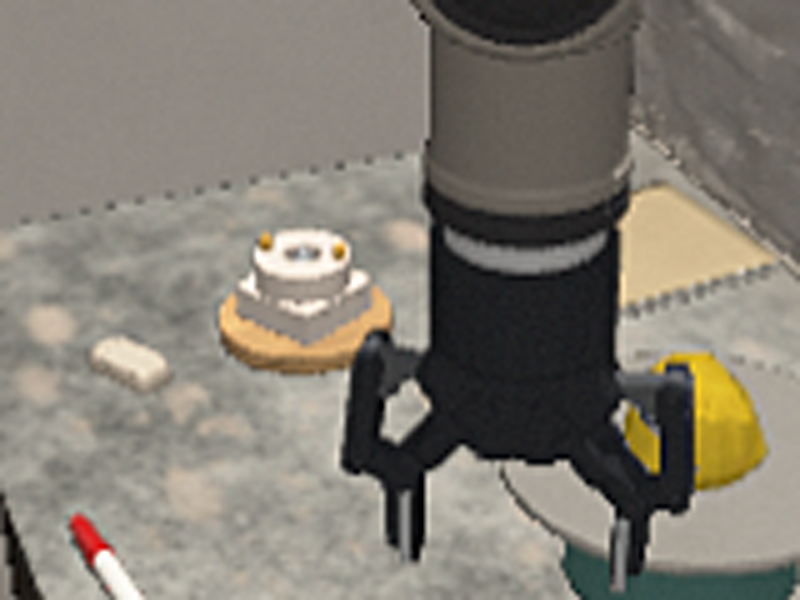

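The stack shows the square and round sections seated, with the brass pins at crop px (265,241) and (339,251). The cap is gripped; carry it over and lower it onto the pins.

Run:
```python
from h import *
p=np.array(r.read_state()['eef_pos']); r.move_straight([p[0],p[1],.23],speed=.25); print(st())
q=down(np.radians(144.3)); x,y=.557,.3562
r.reach([x,y,.23],q)
r.move_straight([x,y,.115],q,speed=.2); print(st())
im2,d2=snap('scene'); save('s4.png',cv2.resize(im2[70:190,180:340],(800,600),interpolation=cv2.INTER_CUBIC))
print(r.move_straight([x,y,.083],q,speed=.04,max_force=6),st())
```

```text
('t', 19.8, 'pos', array([ 0.4886, -0.1678,  0.2285]), 'F', array([ 0.4, -0.3, -0.9]), 'w', 0.0572, 'gf', np.float64(42.8))
('t', 22.5, 'pos', array([0.558 , 0.3562, 0.1163]), 'F', array([-0.5,  0.3, -0.7]), 'w', 0.0571, 'gf', np.float64(42.8))
True ('t', 23.2, 'pos', array([0.5566, 0.356 , 0.0865]), 'F', array([-1.4, -0.3,  5.1]), 'w', 0.0573, 'gf', np.float64(43.8))
```

Run:
```python
from h import *
from meas import face
command_gripper(.085); r.move_straight([.557,.356,.25],down(np.radians(144.3)),speed=.3)
q=down(np.radians(72)); x,y=.558,-.352
r.reach([x,y,.25],q)
im,d=snap('top'); im2,d2=snap('scene'); save('s5.png',cv2.resize(im2[70:190,180:340],(800,600),interpolation=cv2.INTER_CUBIC))
print(face('top',im,d,(.557,.356),.083,.06)[:5])
r.move_straight([x,y,.07],q,speed=.25)
print(r.move_straight([x,y,.027],q,speed=.06,max_force=6),st())
command_gripper(.035,force=30);print(st())
```

```text
(array([0.55591681, 0.35673407]), array([62.30667877, 81.26260376]), 53.63557434082031, np.float64(0.08329205854902821), 399)
False ('t', 28.6, 'pos', array([ 0.5582, -0.3522,  0.0272]), 'F', array([ 0.2, -0.5, -0.1]), 'w', 0.085, 'gf', np.float64(0.0))
('t', 29.1, 'pos', array([ 0.5584, -0.3523,  0.0278]), 'F', array([-0.4, -0. ,  4.6]), 'w', 0.0449, 'gf', np.float64(31.3))
```

View pics/s5.png

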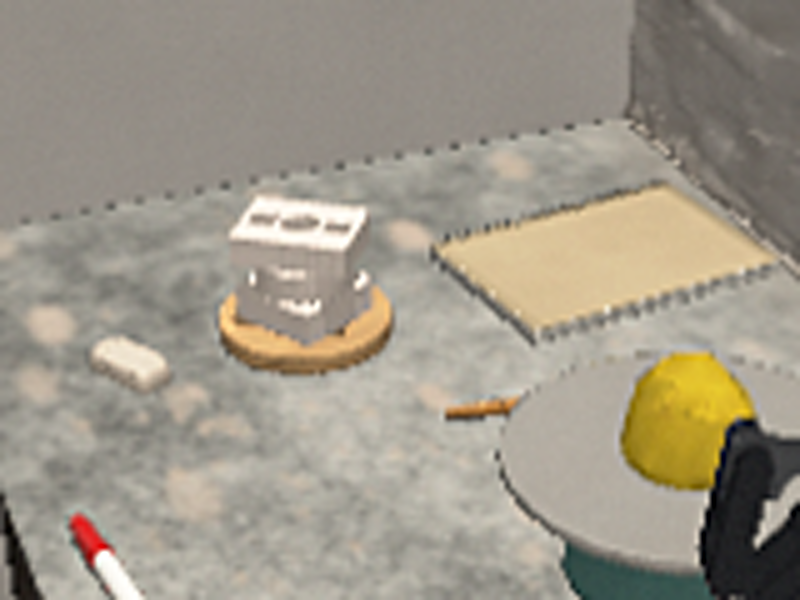

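The cap lies flat on the round section at crop (300,222), with its top at 0.083 m. Now the cover block goes on.

Run:
```python
from h import *
p=np.array(r.read_state()['eef_pos']); r.move_straight([p[0],p[1],.25],speed=.25); print(st())
q=down(np.radians(144.3)); x,y=.5565,.3565
r.reach([x,y,.25],q)
r.move_straight([x,y,.14],q,speed=.2); print(st())
print(r.move_straight([x,y,.107],q,speed=.04,max_force=5),st())
```

```text
('t', 30.1, 'pos', array([ 0.5578, -0.3518,  0.248 ]), 'F', array([-0.1,  0.1, -1.5]), 'w', 0.0448, 'gf', np.float64(30.6))
('t', 33.4, 'pos', array([0.5574, 0.3566, 0.1412]), 'F', array([-0.2,  0.6,  0.5]), 'w', 0.0448, 'gf', np.float64(30.6))
True ('t', 34.0, 'pos', array([0.5562, 0.3564, 0.1108]), 'F', array([-0.8,  0.3,  5.8]), 'w', 0.0452, 'gf', np.float64(31.6))
```

Run:
```python
from h import *
from meas import face
command_gripper(.085); r.move_straight([.5565,.3565,.25],down(np.radians(144.3)),speed=.2)
r.reach([.40,.0,.28],down(np.radians(90)))
im,d=snap('top'); im2,d2=snap('scene')
save('s6.png',cv2.resize(im2[90:340,150:400],(600,600),interpolation=cv2.INTER_CUBIC))
print(face('top',im,d,(.557,.356),.103,.05)[:5]); print(st())
```

```text
(array([0.55598358, 0.35617581]), array([48.56085587, 44.58395004]), 53.63568115234375, np.float64(0.10242030960838322), 212)
('t', 36.9, 'pos', array([0.4006, 0.0005, 0.2799]), 'F', array([-0.4,  0.3,  0. ]), 'w', 0.0854, 'gf', np.float64(0.0))
```

View pics/s6.png

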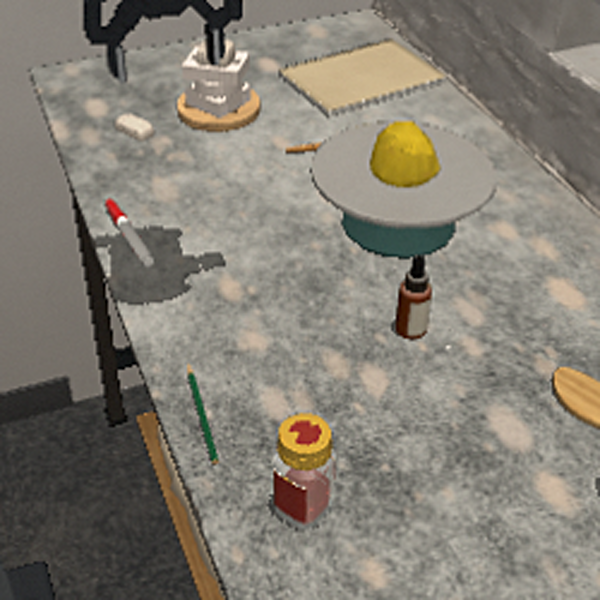

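The block is on the cap at crop (215,60), flat at a height of 0.102 m. Its measured centre (0.556, 0.356) is within 1 mm of the cap's. The bottle (413,300) and jar (302,470) are upright, and the gripper is clear.

```bash
python3 -c "
from h import *
print(r.finish_job())"
```

```text
the job is handed in; nothing more can be done
None
```

The mould is stacked on the bat in the required order, with the cover block flat and centred on the cap and the bottle and jar still upright. I handed the job in at about 37 s; the hand-in returned no verdict.

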